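Restock the fittings drawer

ROBOT

A 7-joint arm with a two-finger parallel gripper is mounted at the origin on the work surface. World frame = base frame: x ahead of the robot, y to its left, z up, the work surface at z = 0. Lengths are in m, angles in rad, forces in N, time in s.
With the tool pointing down it reaches from about 0.425 to 0.925 m from the base axis. Payload 6.8 kg.
Tool frame: the origin (TCP) lies midway between the tips of the shut fingers; the grasp point (between the pads) lies 19 mm behind it; z points along the fingers, y is the line along which they close (so a half turn about z gives the same grasp; the last joint's range is limited). The gripper opens to 85 mm and grips with 20 to 120 N. Pads are 22 mm wide; open, the fingers measure 114 mm over their backs; the gripper's body (76 mm by 85 mm) begins 54 mm behind the grasp point. The pads swing forward as they close: fully open they stand 13 mm farther back than shut.
Start: joints at [-1.267, 0.477, 0.022, 1.555, -0.011, 1.109, -0.083], TCP at [0.27, 0.619, 0.231] pointing down, gripper open.
Joint ranges: [-2.96, 2.96], [-0.34, 2.1], [-1.41, 1.46], [0.24, 2.44], [-1.37, 4.51], [0.17, 1.92], [-2.96, 2.96]. Speed limits (rad/s): [2.39, 2.39, 3.14, 3.14, 3.14, 3.14, 3.14].

INTERFACE

Orientations are given as a unit quaternion [w, x, y, z].
In Python, from station import bot gives the robot as it stands.
- The arm moves only by the tool jog_arm, never from a script. Its argument "rows" is a list of rows, each an object of numbers: "fingers": the finger opening in mm, from 0 to 85.4; "x", "y", "z": the shift along the tool's x, y, z in mm; "ax", "ay", "az": the turn, a rotation vector about the tool's x, y, z in degrees. A call has exactly 8 rows; each row shifts and turns the commanded pose from where the row before left it, along the tool's axes as they then stand; what a row does not reach is not made up. A row lasts 1/10 s, in which the tool goes at most 50 mm and 8.59 degrees, less where a joint would pass 70% of its speed; a pose out of reach is approached as far as the arm can. A call with a gripper value outside its range is refused whole. The fingers move at their own pace and stop on an object; "force" is the grip in N (left out, the last holds). Time passes only in rows, so rows that do not move let the fingers close, or fill a call up. It gives the time, the measured TCP pose, the force, the opening and the grip force at its end, in the units of the state.
- bot.get_obs(): the state, without advancing time (a new reading comes with each control period).
- bot.read_camera(name): name is "scene" or "top" or "wrist"; returns a dict with "pixels" (384x512x3 uint8, red, green, blue), "vertical_fov" (degrees; the focal length in pixels is half the picture's height over the tangent of half this angle, whatever the lens; pixels are square), "cx", "cy" (the principal point, pixels), "world_from_camera" (4x4, takes a point from camera to world coordinates). Camera axes: x right, y down, z forward; pixel columns grow to the right and rows downward; lengths in m; the calibration is good to about 2 mm. A picture is of the moment at which its call begins. There is no depth.
- bot.hand_in(): hands the job in; it is judged then, once.
The state is a dict: "t": time; "q": joint angles; "joint_vel": joint speeds; "joint_torque": joint torques, N m; "eef_pos": TCP position; "tool_rot": TCP orientation; "contact_force": force on the tool from outside, world axes, zero at the start; "torque": the same for the moment, N m; "gripper_width": opening from 0.0 (shut) to 1.0 (fully open); "grasp_force": force on a finger pad.
Only numpy, scipy, OpenCV 4.12 (cv2) and the standard library are available. Lean on these libraries where they do the work, as an engineer would, in place of code of your own. Each camera call takes 0.05 s, during which the arm holds its last target. There are 200 camera calls.

TASK

Tip the three hexagonal couplings out of the flap-front caddy into the open drawer, and stand the caddy upright on the bench again. Then slide the drawer fully shut with all three couplings in it, leaving the other things where they are.

Things in the scene. Friction and masses are not known exactly. Their poses are not given: they have to be found in the camera images.
- caddy_mid (a point): centre (35 mm above its underside) of the loose tip-out caddy: a white plastic box 80 mm long (its x), 52 mm wide (its y), 70 mm tall, 3 mm walls, closed clear top, about 0.3 kg with its contents, standing on the bench, either to the left or to the right of the drawer unit (a round closed tin stands on the other side). z is up; its -x end is the mouth and is turned roughly towards the robot
- caddy_mouth (a point): middle of the caddy's open -x end, 40 mm in -x of its centre: the whole end is open, covered by a free-hanging grey flap hinged along the top edge (6 mm proud of the end). Tipped with this end down, the flap swings open by its own weight and the contents slide out; they start to move at about 30 to 40 degrees and are all out by 45 (dry friction 0.5 to 0.7)
- caddy_flap (a joint): swing of the caddy's flap in rad: 0 hanging shut, grows as it opens, stop at 1.7
- unit_drawer0 (a joint): how far the drawer is open in m: 0 fully shut, starts 0.125 to 0.155 open, stop at 0.18; slides with about 1 N of friction plus light damping, stays where it is left
- drawer_floor (a point): centre of the drawer's inner floor, 22 mm above the bench; moves with the drawer; z up, x points into the cabinet, -x is the way the drawer opens (roughly towards the robot). Inside, the drawer is 215 mm along x, 158 mm along y, and its walls stand 66 mm above this floor. The uncovered part begins 107 mm in -x of this point and is as long as the drawer's opening less 6 mm
- unit: the fixed aluminium cabinet that carries the drawer: 260 mm deep (x), 200 mm wide (y), 110 mm tall, origin at the centre of its underside; the drawer opens to its -x, roughly towards the robot
- unit_drawer0_handle (a point): middle of the drawer's handle, a bar 11 mm thick and 100 mm long along the drawer's y, standing 35 mm in front (-x) of the drawer front, about 73 mm above the bench; moves with the drawer
- coupling0_mid (a point): centre of one of three alike steel hexagonal couplings, 18 mm across the flats, 34 mm long along its y, 35 g, lying loose inside the caddy at the start
- coupling1_mid (a point): centre of one of three alike steel hexagonal couplings, 18 mm across the flats, 34 mm long along its y, 35 g, lying loose inside the caddy at the start
- coupling2_mid (a point): centre of one of three alike steel hexagonal couplings, 18 mm across the flats, 34 mm long along its y, 35 g, lying loose inside the caddy at the start
- tin: a closed round aluminium tin, 74 mm diameter, 90 mm tall; a bystander; origin at the centre of its underside
- adapter: a black power-adapter brick, 110 x 50 x 34 mm, lying flat; a bystander; origin at the centre of its underside
- cartridge: a white filter cartridge standing up, 64 mm diameter, 110 mm tall; a bystander; origin at the centre of its underside
- spanner: a steel spanner, 170 mm long, lying flat at the right of the bench; a bystander; origin at the centre of its underside
- jug: a steel mug with a side handle, 80 mm across, 100 mm tall; a bystander; origin at the centre of its underside
- gauge: a pressure gauge, 56 mm across, 22 mm thick, lying on top of the drawer unit; a bystander; origin at the centre of its underside

How it is judged:
By the outcome, as a careful person would: the job done as asked, in the order asked, and still so for the second after the job is handed in, with the robot touching nothing.
It also fails if it takes over 64 s, if anything falls off the work surface, if the arm or the gripper's body presses on something with over 40 N, if the wrist force passes 120 N, or if a joint passes its speed limit or range.

## Working session

There is one attempt and no reset: what is moved stays moved. The work goes in short steps, Python scripts to look and compute and a tool call to move; the robot and the scene stay as the last step left them, time stands still between calls to the robot, and variables do not carry over. Pictures are saved under pics/ and viewed, at most 10 in all, crops included, and the job is handed in when it is done.

Besides the shell and the picture viewer there is one more tool, called after "Emit:" as a command line: name --argument value ..., lists and objects as JSON in quotes. jog_arm: Moves the arm, as the interface text tells. Its arguments: {"type":"object","properties":{"rows":{"type":"array","items":{"type":"object","properties":{"fingers":{"type":"number"},"x":{"type":"number"},"y":{"type":"number"},"z":{"type":"number"},"ax":{"type":"number"},"ay":{"type":"number"},"az":{"type":"number"}}}},"force":{"type":"number"}},"required":["rows"]}

```bash
mkdir -p pics; cat > h.py <<'E'
import numpy as np, cv2
from station import bot
from scipy.spatial.transform import Rotation as R
def cam(n):
    c=bot.read_camera(n); c['f']=192/np.tan(np.radians(c['vertical_fov'])/2); return c
def ray(c,u,v):
    T=np.array(c['world_from_camera']); d=T[:3,:3]@np.array([(u-c['cx'])/c['f'],(v-c['cy'])/c['f'],1]); return T[:3,3],d
def onz(c,u,v,z):
    o,d=ray(c,u,v); return o+d*(z-o[2])/d[2]
def proj(c,p):
    T=np.array(c['world_from_camera']); q=T[:3,:3].T@(np.array(p)-T[:3,3]); return q[:2]/q[2]*c['f']+[c['cx'],c['cy']]
def save(c,n,box=None,s=1):
    im=cv2.cvtColor(np.array(c['pixels']),cv2.COLOR_RGB2BGR)
    if box: im=im[box[1]:box[3],box[0]:box[2]]
    cv2.imwrite('pics/'+n+'.png',cv2.resize(im,None,fx=s,fy=s,interpolation=cv2.INTER_CUBIC))
E
python3 - <<'E'
from h import *
for n in ('top','scene'):
    c=cam(n); save(c,n+'0',s=1.55); print(n,c['f'],c['cx'],c['cy'],np.round(c['world_from_camera'],3))
o=bot.get_obs(); print(o)
E
```

```text
top 498.16258014030836 244.20042698078595 181.09972955534874 [[ 2.000e-03 -9.880e-01  1.560e-01  3.340e-01]
 [-1.000e+00 -1.000e-03  7.000e-03 -1.100e-02]
 [-7.000e-03 -1.560e-01 -9.880e-01  1.753e+00]
 [ 0.000e+00  0.000e+00  0.000e+00  1.000e+00]]
scene 370.0448460940829 253.18326586863563 187.6766238989745 [[ 0.395  0.473 -0.788  1.409]
 [ 0.918 -0.223  0.327 -0.336]
 [-0.021 -0.853 -0.522  0.638]
 [ 0.     0.     0.     1.   ]]
{'t': 0.1, 'q': array([-1.26710676,  0.47773878,  0.02234779,  1.55631373, -0.01146937,
        1.10931663, -0.08311937]), 'joint_vel': array([-8.14976948e-04, -4.96482511e-04,  7.93719646e-05, -1.34862053e-03,
        5.61352176e-04,  6.99893571e-04, -3.12848129e-05]), 'joint_torque': array([ 4.25427381e-03, -5.97761393e+01,  1.61349278e+00, -2.81954706e+01,
        1.27645856e-02,  4.97143992e-03, -1.17365138e-05]), 'eef_pos': array([0.2699806 , 0.61808863, 0.23042515]), 'tool_rot': array([-9.44263914e-05,  2.04438087e-01,  9.78879150e-01, -8.18683744e-04]), 'contact_force': array([-0.41126061, -0.56258451, -0.54546902]), 'torque': array([-0.04698582, -0.00856794, -0.01829192]), 'grasp_force': 0.0, 'gripper_width': 0.9998807475717416}
```

View pics/top0.png

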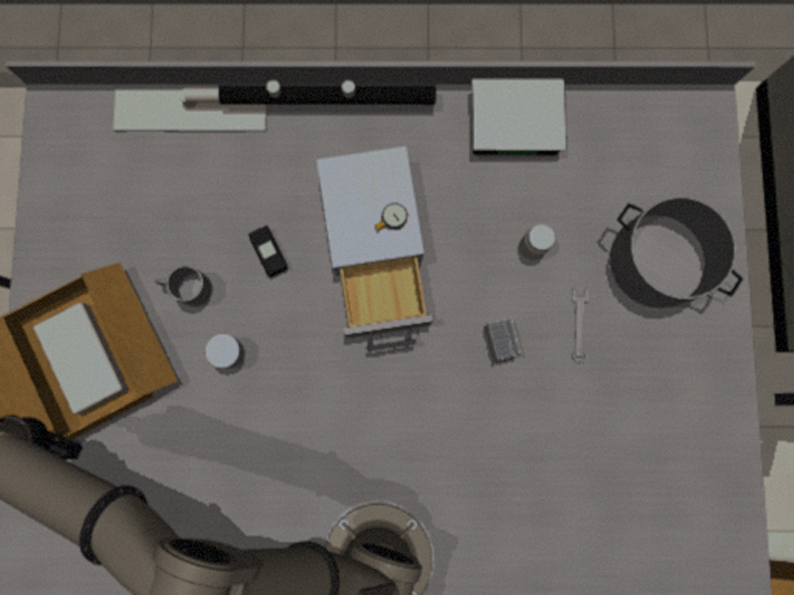

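View pics/scene0.png

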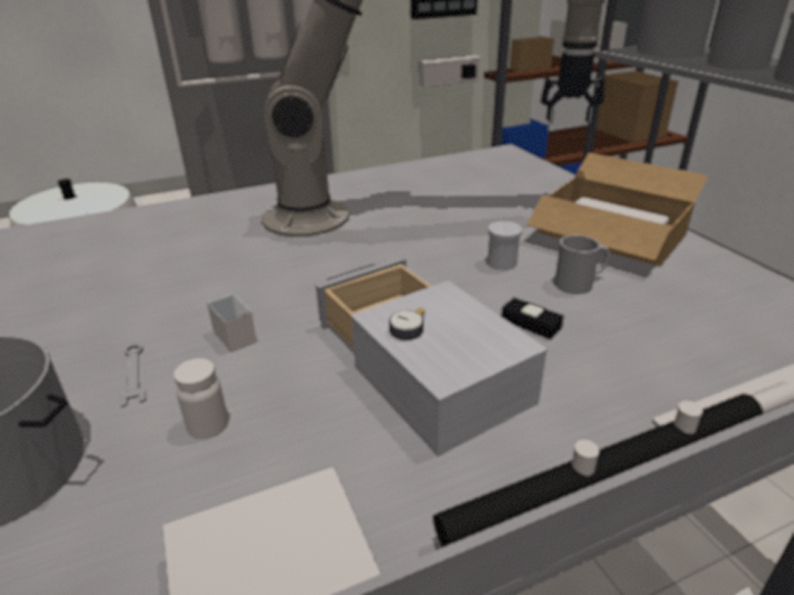

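The top view shows the caddy at about (503,341)/1.55, right of the unit, with the drawer at (385,295)/1.55. Enlarged crops will give me corners.

```bash
python3 - <<'E'
from h import *
c=cam('top'); save(c,'top1',(208,155,348,240),5.5)
c=cam('scene'); save(c,'sc1',(125,165,295,255),4.6)
E
```

```text
(no output)
```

View pics/top1.png

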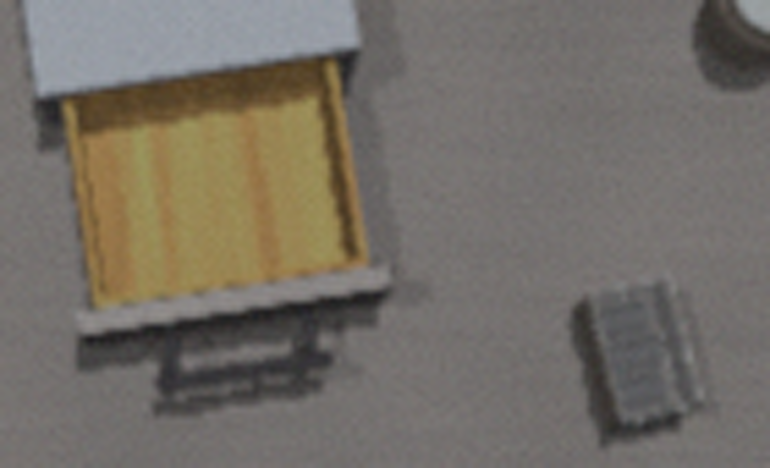

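View pics/sc1.png

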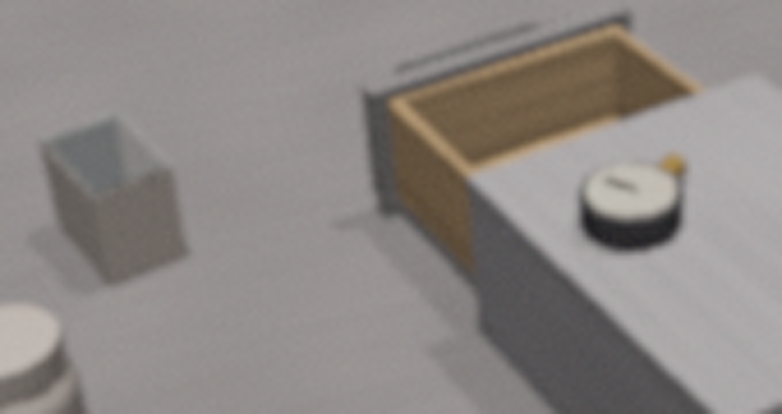

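Top crop: caddy top corners at about (590,292), (668,280), (705,405), (622,422). The cabinet's front top edge runs (38,98)-(358,50), and the handle bar (165,385)-(325,358). Scene crop: caddy top corners at (40,145), (118,120), (172,168), with the bottom corners of the back wall at (187,253) and (112,284).

```bash
python3 - <<'E'
from h import *
t=cam('top'); s=cam('scene')
def T(p,z): return onz(t,(p[0]+.5)/5.5-.5+208,(p[1]+.5)/5.5-.5+155,z)*1000
def S(p,z): return onz(s,(p[0]+.5)/4.6-.5+125,(p[1]+.5)/4.6-.5+165,z)*1000
np.set_printoptions(precision=1,suppress=True)
for n,p,z in [('fl',(590,292),.07),('fr',(668,280),.07),('nr',(705,405),.07),('nl',(622,422),.07),('cabL',(38,98),.11),('cabR',(358,50),.11),('hL',(165,385),.073),('hR',(325,358),.073),('dL',(78,318),.09),('dR',(390,275),.09),('inFL',(98,305),.088),('inFR',(368,265),.088),('inBL',(65,98),.088),('inBR',(338,60),.088)]: print(n,T(p,z))
for n,p,z in [('mR',(40,145),.07),('mL',(118,120),.07),('bL',(172,168),.07),('bL0',(187,253),0),('bR0',(112,284),0),('bR',(98,208),.07),('panR',(365,92),.09),('panL',(630,15),.09),('cabR',(470,172),.11)]: print(n,S(p,z))
E
```

```text
fl [ 508.1 -239.3   70. ]
fr [ 515.6 -287.5   70. ]
nr [ 438.8 -308.2   70. ]
nl [ 428.3 -257.3   70. ]
cabL [622.   99.5 110. ]
cabR [651.9 -95.5 110. ]
hL [450.2  22.2  73. ]
hR [466.9 -75.9  73. ]
dL [489.6  74.9  90. ]
dR [ 516.2 -115.    90. ]
inFL [497.8  62.9  88. ]
inFR [ 522.6 -101.8   88. ]
inBL [625.9  84.3  88. ]
inBR [649.9 -84.2  88. ]
mR [ 448.9 -309.8   70. ]
mL [ 439.8 -260.1   70. ]
bL [ 510.3 -239.8   70. ]
bL0 [ 501.8 -239.1    0. ]
bR0 [ 514.4 -288.3    0. ]
bR [ 534.5 -288.3   70. ]
panR [ 506.9 -114.8   90. ]
panL [486.3  77.2  90. ]
cabR [649.2 -94.8 110. ]
```

```bash
cat >> h.py <<'E'
def Rdown(phi,tilt=0):
    "tool y at world angle phi deg; tilt: about world axis (phi) so tool leans forward for phi=-80"
    p=np.radians(phi); y=np.array([np.cos(p),np.sin(p),0]); z=np.array([0,0,-1.]); 
    M=np.stack([np.cross(y,z),y,z],1)
    return R.from_rotvec(y*np.radians(tilt))*R.from_matrix(M)
def cur():
    o=bot.get_obs(); q=o['tool_rot']; return np.array(o['eef_pos'])*1000,R.from_quat([q[1],q[2],q[3],q[0]]),o
def plan(p0,r0,p1,r1,n,polar=False,show=True):
    p,r=p0.copy(),r0; dr=r0.inv()*r1; rv=dr.as_rotvec(); out=[]
    a0,a1=np.arctan2(p0[1],p0[0]),np.arctan2(p1[1],p1[0]); d0,d1=np.hypot(*p0[:2]),np.hypot(*p1[:2])
    for k in range(1,n+1):
        s=k/n; tr=r0*R.from_rotvec(rv*s); tp=p0+(p1-p0)*s
        if polar: a=a0+(a1-a0)*s; d=d0+(d1-d0)*s; tp[:2]=d*np.cos(a),d*np.sin(a)
        sh=np.round(r.inv().apply(tp-p),0); tu=np.round(np.degrees((r.inv()*tr).as_rotvec()),1)
        p=p+r.apply(sh); r=r*R.from_rotvec(np.radians(tu)); out.append((sh,tu))
        if show: print(k,[float(x) for x in sh],[float(x) for x in tu])
    return p,r
E
python3 - <<'E'
from h import *
p,r,o=cur()
# force +144 rotation as consistent direction
p,r=plan(p,r,np.array([472.5,-273,150.]),Rdown(-77.5),24,True)
print(p)
E
```

```text
1 [-47.0, -7.0, 3.0] [-0.0, 0.0, 6.0]
2 [-47.0, -5.0, 4.0] [-0.0, 0.0, 6.0]
3 [-46.0, -4.0, 3.0] [-0.0, 0.0, 6.0]
4 [-46.0, -2.0, 4.0] [-0.0, 0.0, 6.0]
5 [-46.0, -1.0, 3.0] [-0.0, 0.0, 6.0]
6 [-46.0, 1.0, 3.0] [0.0, 0.0, 6.0]
7 [-45.0, 2.0, 4.0] [0.0, 0.0, 6.0]
8 [-45.0, 4.0, 3.0] [0.0, 0.0, 6.0]
9 [-44.0, 6.0, 3.0] [0.0, 0.0, 6.0]
10 [-43.0, 6.0, 4.0] [0.0, 0.0, 6.0]
11 [-43.0, 8.0, 3.0] [0.0, 0.0, 6.0]
12 [-42.0, 10.0, 4.0] [0.0, 0.0, 6.0]
13 [-42.0, 11.0, 3.0] [0.0, 0.0, 5.9]
14 [-41.0, 12.0, 3.0] [0.0, 0.0, 6.0]
15 [-40.0, 13.0, 4.0] [0.0, 0.0, 6.0]
16 [-39.0, 15.0, 3.0] [0.0, 0.0, 6.0]
17 [-39.0, 15.0, 4.0] [0.0, 0.0, 6.0]
18 [-37.0, 17.0, 3.0] [0.0, 0.0, 6.0]
19 [-37.0, 18.0, 3.0] [0.0, 0.0, 6.0]
20 [-35.0, 19.0, 4.0] [0.0, 0.0, 6.0]
21 [-35.0, 19.0, 3.0] [0.0, 0.0, 6.0]
22 [-34.0, 21.0, 4.0] [0.0, 0.0, 6.0]
23 [-32.0, 22.0, 3.0] [0.0, 0.0, 6.0]
24 [-32.0, 22.0, 3.0] [0.0, 0.0, 6.0]
[ 472.15401464 -272.64619142  150.43404484]
```

Emit:
jog_arm --rows '[{"fingers":85,"x":-47,"y":-7,"z":3,"az":6},{"x":-47,"y":-5,"z":4,"az":6},{"x":-46,"y":-4,"z":3,"az":6},{"x":-46,"y":-2,"z":4,"az":6},{"x":-46,"y":-1,"z":3,"az":6},{"x":-46,"y":1,"z":3,"az":6},{"x":-45,"y":2,"z":4,"az":6},{"x":-45,"y":4,"z":3,"az":6}]' --force 40

```text
invalid input
```

Emit:
jog_arm --rows '[{"x":-44,"y":6,"z":3,"az":6},{"x":-43,"y":6,"z":4,"az":6},{"x":-43,"y":8,"z":3,"az":6},{"x":-42,"y":10,"z":4,"az":6},{"x":-42,"y":11,"z":3,"az":6},{"x":-41,"y":12,"z":3,"az":6},{"x":-40,"y":13,"z":4,"az":6},{"x":-39,"y":15,"z":3,"az":6}]'

```text
invalid input
```

Emit:
jog_arm --rows '[{"x":-39,"y":15,"z":4,"az":6},{"x":-37,"y":17,"z":3,"az":6},{"x":-37,"y":18,"z":3,"az":6},{"x":-35,"y":19,"z":4,"az":6},{"x":-35,"y":19,"z":3,"az":6},{"x":-34,"y":21,"z":4,"az":6},{"x":-32,"y":22,"z":3,"az":6},{"x":-32,"y":22,"z":3,"az":6}]'

```text
invalid input
```

Emit:
jog_arm --rows '[{"fingers":85,"x":-47,"y":-7,"z":3,"ax":0,"ay":0,"az":6},{"fingers":85,"x":-47,"y":-5,"z":4,"ax":0,"ay":0,"az":6},{"fingers":85,"x":-46,"y":-4,"z":3,"ax":0,"ay":0,"az":6},{"fingers":85,"x":-46,"y":-2,"z":4,"ax":0,"ay":0,"az":6},{"fingers":85,"x":-46,"y":-1,"z":3,"ax":0,"ay":0,"az":6},{"fingers":85,"x":-46,"y":1,"z":3,"ax":0,"ay":0,"az":6},{"fingers":85,"x":-45,"y":2,"z":4,"ax":0,"ay":0,"az":6},{"fingers":85,"x":-45,"y":4,"z":3,"ax":0,"ay":0,"az":6}]' --force 40

```text
t: 1.1
eef_pos: [0.5231, 0.354, 0.2042]
tool_rot: [0.0, 0.587, 0.81, 0.0]
contact_force: [0.9, 0.7, -0.0]
gripper_width: 1.0
grasp_force: 0.0
```

Emit:
jog_arm --rows '[{"fingers":85,"x":-44,"y":6,"z":3,"ax":0,"ay":0,"az":6},{"fingers":85,"x":-43,"y":6,"z":4,"ax":0,"ay":0,"az":6},{"fingers":85,"x":-43,"y":8,"z":3,"ax":0,"ay":0,"az":6},{"fingers":85,"x":-42,"y":10,"z":4,"ax":0,"ay":0,"az":6},{"fingers":85,"x":-42,"y":11,"z":3,"ax":0,"ay":0,"az":6},{"fingers":85,"x":-41,"y":12,"z":3,"ax":0,"ay":0,"az":6},{"fingers":85,"x":-40,"y":13,"z":4,"ax":0,"ay":0,"az":6},{"fingers":85,"x":-39,"y":15,"z":3,"ax":0,"ay":0,"az":6}]'

```text
t: 1.9
eef_pos: [0.5887, 0.0203, 0.1772]
tool_rot: [0.0, 0.865, 0.501, 0.0]
contact_force: [0.2, 0.3, 1.1]
gripper_width: 1.002
grasp_force: 0.0
```

Emit:
jog_arm --rows '[{"fingers":85,"x":-39,"y":15,"z":4,"ax":0,"ay":0,"az":6},{"fingers":85,"x":-37,"y":17,"z":3,"ax":0,"ay":0,"az":6},{"fingers":85,"x":-37,"y":18,"z":3,"ax":0,"ay":0,"az":6},{"fingers":85,"x":-35,"y":19,"z":4,"ax":0,"ay":0,"az":6},{"fingers":85,"x":-35,"y":19,"z":3,"ax":0,"ay":0,"az":6},{"fingers":85,"x":-34,"y":21,"z":4,"ax":0,"ay":0,"az":6},{"fingers":85,"x":-32,"y":22,"z":3,"ax":0,"ay":0,"az":6},{"fingers":85,"x":-32,"y":22,"z":3,"ax":0,"ay":0,"az":6}]'

```text
t: 2.7
eef_pos: [0.4711, -0.2736, 0.1504]
tool_rot: [0.0, 0.994, 0.106, 0.0]
contact_force: [0.0, -0.6, 0.1]
gripper_width: 0.993
grasp_force: 0.0
```

```bash
python3 - <<'E'
from h import *
p,r,o=cur(); print(o['t'],p,r.as_matrix().round(3),o['q'].round(3),o['joint_vel'].round(3))
c=cam('wrist'); save(c,'w1',s=1.5)
p,r,o=cur(); print(p)
for a,b,z in [(40,26,.07),(40,-26,.07),(-40,26,.07),(-40,-26,.07)]:
    y=np.radians(12.5); print(1.5*proj(c,(.4725+.001*(a*np.cos(y)-b*np.sin(y)),-.273+.001*(a*np.sin(y)+b*np.cos(y)),z)))
E
```

```text
2.7 [ 471.07268664 -273.59611602  150.39550001] [[ 0.977  0.211  0.001]
 [ 0.211 -0.977 -0.   ]
 [ 0.001  0.001 -1.   ]] [-0.189  0.455  0.779  1.985 -0.418  0.866 -0.542] [ 0.457  0.03   0.29   0.178 -0.183 -0.07  -0.157]
[ 465.38559986 -279.3827869   150.40628592]
[320.59739489 213.59511456]
[432.13529291 212.93335564]
[326.79535412 369.66770068]
[428.01881485 369.10377472]
```

View pics/w1.png

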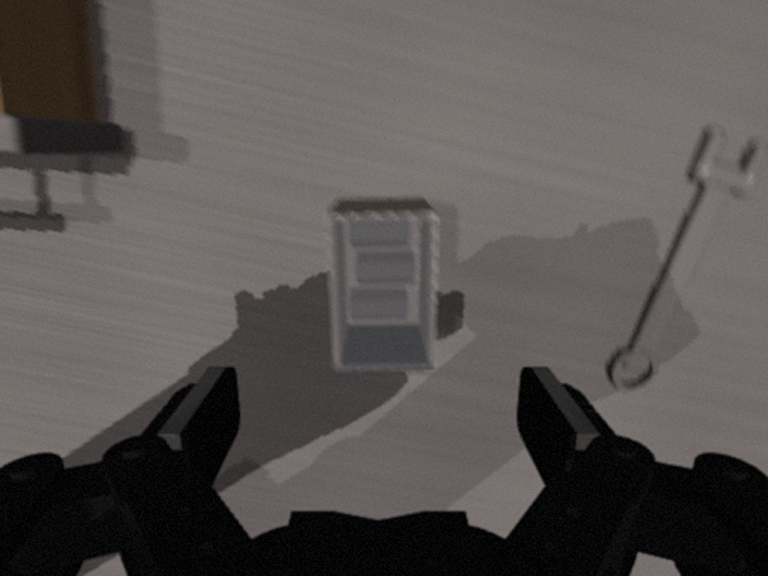

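The wrist view shows the caddy's back corners at (330,212) and (438,212) and its mouth corners at (332,368) and (432,368). That is about 2.5 mm right of my estimate, and the yaw matches. All three couplings are visible inside. Next is a small descent, then let the arm settle.

Emit:
jog_arm --rows '[{"fingers":85,"x":0,"y":0,"z":15,"ax":0,"ay":0,"az":0},{"fingers":85,"x":0,"y":0,"z":15,"ax":0,"ay":0,"az":0},{"fingers":85,"x":0,"y":0,"z":10,"ax":0,"ay":0,"az":0},{"fingers":85,"x":0,"y":0,"z":0,"ax":0,"ay":0,"az":0},{"fingers":85,"x":0,"y":0,"z":0,"ax":0,"ay":0,"az":0},{"fingers":85,"x":0,"y":0,"z":0,"ax":0,"ay":0,"az":0},{"fingers":85,"x":0,"y":0,"z":0,"ax":0,"ay":0,"az":0},{"fingers":85,"x":0,"y":0,"z":0,"ax":0,"ay":0,"az":0}]'

```text
t: 3.55
eef_pos: [0.4718, -0.2723, 0.1107]
tool_rot: [0.0, 0.994, 0.108, 0.0]
contact_force: [-0.4, 0.1, -1.1]
gripper_width: 0.993
grasp_force: 0.0
```

```bash
python3 - <<'E'
from h import *
p,r,o=cur(); print(o['t'],p,r.as_matrix().round(3),o['q'].round(3),o['joint_vel'].round(3))
c=cam('wrist'); 
# measure caddy in this settled picture: bright wall pixels
im=cv2.cvtColor(np.array(c['pixels']),cv2.COLOR_RGB2BGR); cv2.imwrite('pics/w2.png',cv2.resize(im[80:300,150:360],None,fx=2.7,fy=2.7,interpolation=cv2.INTER_CUBIC))
for a,b,z in [(40,26,.07),(40,-26,.07),(-40,26,.07),(-40,-26,.07)]:
    y=np.radians(12.5); print((proj(c,(.4725+.001*(a*np.cos(y)-b*np.sin(y)),-.273+.001*(a*np.sin(y)+b*np.cos(y)),z))-[150,80])*2.7)
E
```

```text
3.55 [ 471.83105358 -272.25551262  110.69193845] [[ 0.977  0.215  0.001]
 [ 0.215 -0.977 -0.   ]
 [ 0.001  0.    -1.   ]] [-0.147  0.512  0.728  2.011 -0.476  0.791 -0.493] [ 0.001  0.    -0.001  0.002  0.    -0.001  0.001]
[157.47662543 198.08884173]
[399.36116173 197.69059349]
[170.86024581 527.06101814]
[386.2989087  526.71899642]
```

View pics/w2.png

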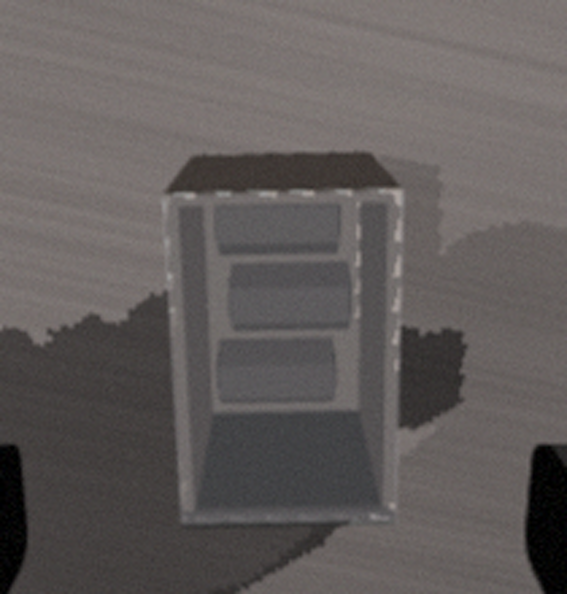

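Settled. The caddy now measures back (165,193)-(403,190) and mouth (182,522)-(396,520), so I correct by x+2, y+2.5, then descend and grip.

Emit:
jog_arm --rows '[{"fingers":85,"x":2,"y":2.5,"z":18,"ax":0,"ay":0,"az":0},{"fingers":85,"x":0,"y":0,"z":20,"ax":0,"ay":0,"az":0},{"fingers":85,"x":0,"y":0,"z":20,"ax":0,"ay":0,"az":0},{"fingers":85,"x":0,"y":0,"z":18,"ax":0,"ay":0,"az":0},{"fingers":85,"x":0,"y":0,"z":12,"ax":0,"ay":0,"az":0},{"fingers":85,"x":0,"y":0,"z":0,"ax":0,"ay":0,"az":0},{"fingers":85,"x":0,"y":0,"z":0,"ax":0,"ay":0,"az":0},{"fingers":85,"x":0,"y":0,"z":0,"ax":0,"ay":0,"az":0}]'

```text
t: 4.4
eef_pos: [0.4746, -0.2746, 0.0232]
tool_rot: [0.0, 0.994, 0.108, 0.001]
contact_force: [0.7, 0.2, 0.1]
gripper_width: 0.994
grasp_force: 0.0
```

Emit:
jog_arm --rows '[{"fingers":45,"x":0,"y":0,"z":0,"ax":0,"ay":0,"az":0},{"fingers":45,"x":0,"y":0,"z":0,"ax":0,"ay":0,"az":0},{"fingers":45,"x":0,"y":0,"z":0,"ax":0,"ay":0,"az":0},{"fingers":45,"x":0,"y":0,"z":0,"ax":0,"ay":0,"az":0},{"fingers":45,"x":0,"y":0,"z":0,"ax":0,"ay":0,"az":0},{"fingers":45,"x":0,"y":0,"z":0,"ax":0,"ay":0,"az":0},{"fingers":45,"x":0,"y":0,"z":0,"ax":0,"ay":0,"az":0},{"fingers":45,"x":0,"y":0,"z":0,"ax":0,"ay":0,"az":0}]' --force 40

```text
t: 5.2
eef_pos: [0.4744, -0.2742, 0.0229]
tool_rot: [-0.0, 0.994, 0.108, 0.0]
contact_force: [-1.1, 2.0, 6.1]
gripper_width: 0.602
grasp_force: 41.4
```

```bash
python3 - <<'E'
from h import *
p,r,o=cur(); print(o['t'],p,o['q'].round(3),o['gripper_width'],o['grasp_force'],o['contact_force'])
E
```

```text
5.2 [ 474.35871152 -274.22035486   22.930137  ] [-0.041  0.646  0.596  2.038 -0.607  0.635 -0.389] 0.6015162903372671 41.42846882343292 [-1.05058005  2.01433247  6.05638662]
```

```bash
cat >> h.py <<'E'
UX=np.array([.989,.148,0]); FR=np.array([510,-19.5,0.])
def pose(d,zc,tilt,phi=-81.5,k=12):
    "TCP for caddy centre d mm behind drawer inner front, height zc"
    r=Rdown(phi,tilt); return FR+UX*d+[0,0,zc]+r.apply([0,0,k]),r
E
python3 - <<'E'
from h import *
p,r,o=cur()
a,b=pose(72,160,0); print('travel',a)
p,r=plan(p,r,p+[0,0,125.],r,5)
p,r=plan(p,r,a,b,9)
print('tilt')
a,b=pose(72,150,28); p,r=plan(p,r,a,b,7)
a,b=pose(72,130,50); p,r=plan(p,r,a,b,6)
print(p)
E
```

```text
travel [581.208  -8.844 148.   ]
1 [0.0, 0.0, -25.0] [0.0, 0.0, 0.0]
2 [0.0, 0.0, -25.0] [0.0, 0.0, 0.0]
3 [0.0, 0.0, -25.0] [0.0, 0.0, 0.0]
4 [0.0, 0.0, -25.0] [0.0, 0.0, 0.0]
5 [0.0, 0.0, -25.0] [0.0, 0.0, 0.0]
1 [18.0, -26.0, 0.0] [-0.0, -0.0, 0.4]
2 [18.0, -27.0, 0.0] [-0.0, -0.0, 0.5]
3 [17.0, -26.0, 0.0] [-0.0, -0.0, 0.4]
4 [18.0, -27.0, 0.0] [-0.0, -0.0, 0.4]
5 [17.0, -27.0, 0.0] [-0.0, -0.0, 0.5]
6 [17.0, -26.0, 0.0] [-0.0, -0.0, 0.4]
7 [16.0, -27.0, 0.0] [-0.0, -0.0, 0.4]
8 [17.0, -28.0, 0.0] [-0.0, -0.0, 0.5]
9 [16.0, -27.0, 0.0] [-0.0, -0.0, 0.4]
tilt
1 [1.0, 0.0, 1.0] [-0.0, 4.0, 0.0]
2 [1.0, 0.0, 2.0] [-0.0, 4.0, 0.0]
3 [0.0, 0.0, 1.0] [-0.0, 4.0, 0.0]
4 [1.0, 0.0, 1.0] [-0.0, 4.0, 0.0]
5 [0.0, 0.0, 2.0] [-0.0, 4.0, 0.0]
6 [1.0, 0.0, 1.0] [-0.0, 4.0, 0.0]
7 [-0.0, 0.0, 2.0] [-0.0, 4.0, 0.0]
1 [-1.0, 0.0, 3.0] [-0.0, 3.7, 0.0]
2 [-1.0, 0.0, 2.0] [-0.0, 3.6, 0.0]
3 [-1.0, 0.0, 3.0] [-0.0, 3.7, 0.0]
4 [-1.0, 0.0, 3.0] [-0.0, 3.6, 0.0]
5 [-2.0, 0.0, 2.0] [-0.0, 3.7, 0.0]
6 [-1.0, 0.0, 2.0] [-0.0, 3.7, 0.0]
[590.33559598  -7.39298811 122.77952484]
```

Emit:
jog_arm --rows '[{"fingers":45,"x":0,"y":0,"z":-15,"ax":0,"ay":0,"az":0},{"fingers":45,"x":0,"y":0,"z":-30,"ax":0,"ay":0,"az":0},{"fingers":45,"x":0,"y":0,"z":-30,"ax":0,"ay":0,"az":0},{"fingers":45,"x":0,"y":0,"z":-30,"ax":0,"ay":0,"az":0},{"fingers":45,"x":0,"y":0,"z":-20,"ax":0,"ay":0,"az":0},{"fingers":45,"x":8,"y":-12,"z":0,"ax":0,"ay":0,"az":0.4},{"fingers":45,"x":18,"y":-26,"z":0,"ax":0,"ay":0,"az":0.5},{"fingers":45,"x":18,"y":-27,"z":0,"ax":0,"ay":0,"az":0.5}]'

```text
t: 6.0
eef_pos: [0.5034, -0.2013, 0.1482]
tool_rot: [-0.0, 0.996, 0.094, 0.0]
contact_force: [-0.1, 0.1, -3.5]
gripper_width: 0.607
grasp_force: 42.8
```

Emit:
jog_arm --rows '[{"fingers":45,"x":18,"y":-27,"z":0,"ax":0,"ay":0,"az":0.5},{"fingers":45,"x":18,"y":-27,"z":0,"ax":0,"ay":0,"az":0.5},{"fingers":45,"x":17,"y":-27,"z":0,"ax":0,"ay":0,"az":0.5},{"fingers":45,"x":17,"y":-27,"z":0,"ax":0,"ay":0,"az":0.5},{"fingers":45,"x":17,"y":-27,"z":0,"ax":0,"ay":0,"az":0.5},{"fingers":45,"x":16,"y":-27,"z":0,"ax":0,"ay":0,"az":0},{"fingers":45,"x":8,"y":-14,"z":0,"ax":0,"ay":0,"az":0},{"fingers":45,"x":0,"y":0,"z":0,"ax":0,"ay":0,"az":0}]'

```text
t: 6.8
eef_pos: [0.5841, -0.0066, 0.1473]
tool_rot: [-0.0, 0.997, 0.076, -0.0]
contact_force: [-0.1, -0.6, -3.1]
gripper_width: 0.603
grasp_force: 42.8
```

```bash
python3 - <<'E'
from h import *
p,r,o=cur(); print(o['t'],p,r.as_matrix().round(3),o['q'].round(3),o['gripper_width'],o['grasp_force'],o['contact_force'])
c=cam('scene'); save(c,'s2',(140,60,330,230),4)
p,r,o=cur(); print(p,pose(72,160,0)[0])
E
```

```text
6.8 [584.06100354  -6.55861261 147.32223212] [[ 0.988  0.152 -0.   ]
 [ 0.152 -0.988  0.001]
 [-0.    -0.001 -1.   ]] [-0.666  0.529  0.774  1.894 -0.465  0.906 -1.083] 0.6025718955327606 42.786625027656555 [-0.06892937 -0.64353307 -3.08654338]
[583.3323982   -8.98906019 147.39323324] [581.208  -8.844 148.   ]
```

View pics/s2.png

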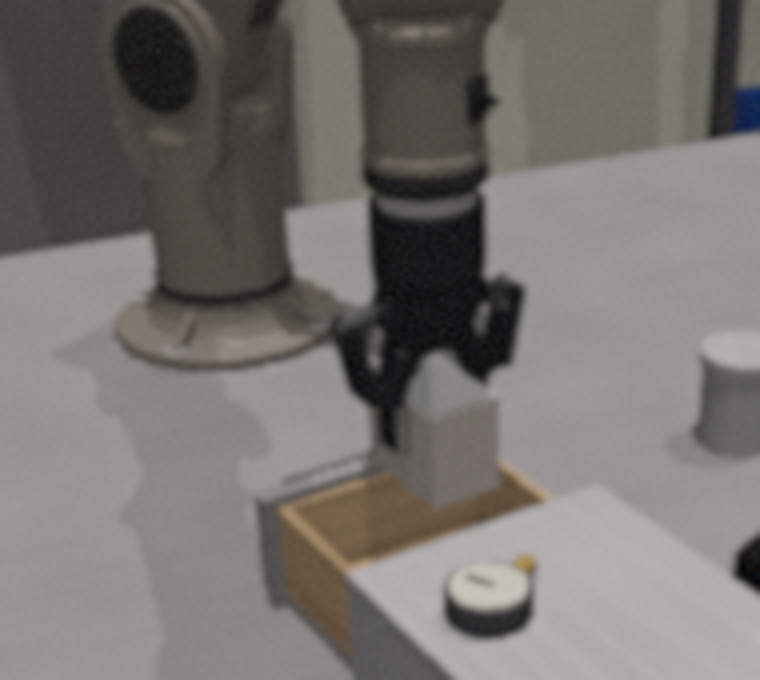

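The caddy at (440,440) is held level above the drawer opening. Next, tip it.

Emit:
jog_arm --rows '[{"fingers":45,"x":-1,"y":0,"z":1,"ax":0,"ay":4,"az":0},{"fingers":45,"x":0,"y":0,"z":2,"ax":0,"ay":4,"az":0},{"fingers":45,"x":0,"y":0,"z":1,"ax":0,"ay":4,"az":0},{"fingers":45,"x":0,"y":0,"z":1,"ax":0,"ay":4,"az":0},{"fingers":45,"x":0,"y":0,"z":2,"ax":0,"ay":4,"az":0},{"fingers":45,"x":0,"y":0,"z":1,"ax":0,"ay":4,"az":0},{"fingers":45,"x":0,"y":0,"z":2,"ax":0,"ay":4,"az":0},{"fingers":45,"x":0,"y":0,"z":0,"ax":0,"ay":0,"az":0}]'

```text
t: 7.65
eef_pos: [0.5811, -0.0121, 0.1364]
tool_rot: [-0.018, 0.968, 0.07, 0.24]
contact_force: [-0.7, -1.1, -3.1]
gripper_width: 0.603
grasp_force: 42.6
```

```bash
python3 - <<'E'
from h import *
p,r,o=cur(); print(o['t'],p,'want',pose(72,150,28)[0],'tilt',np.degrees(np.arccos(-r.as_matrix()[2,2])),o['q'].round(3),o['gripper_width'],o['contact_force'])
print('centre',p-r.apply([0,0,12]), (p-r.apply([0,0,12])-FR)@UX)
a,b=pose(72,130,50); plan(p,r,a,b,6)
E
```

```text
7.65 [581.05755343 -12.06958584 136.3824064 ] want [586.77977788  -8.01129222 139.40462889] tilt 27.820310512368557 [-0.401  0.293  0.393  2.255 -0.891  0.201 -0.636] 0.6027799617130359 [-0.68004184 -1.11328164 -3.09356771]
centre [575.51835754 -12.89530581 146.99539351] 65.77515034552157
1 [0.0, -1.0, 3.0] [0.0, 3.7, -0.0]
2 [1.0, -0.0, 3.0] [0.0, 3.7, -0.1]
3 [-0.0, -1.0, 3.0] [0.0, 3.7, -0.0]
4 [-1.0, -0.0, 2.0] [0.0, 3.7, -0.1]
5 [-0.0, -1.0, 3.0] [0.1, 3.7, -0.0]
6 [-1.0, -0.0, 3.0] [-0.0, 3.7, -0.1]
```

Forward tilting runs joint 6 to its limit (0.20), so I'll level the caddy, yaw it half a turn (mouth towards the cabinet), and tip with the tool leaning the other way.

Emit:
jog_arm --rows '[{"fingers":45,"x":0,"y":0,"z":-2,"ax":0,"ay":-4,"az":0},{"fingers":45,"x":0,"y":0,"z":-2,"ax":0,"ay":-4,"az":0},{"fingers":45,"x":0,"y":0,"z":-2,"ax":0,"ay":-4,"az":0},{"fingers":45,"x":0,"y":0,"z":-2,"ax":0,"ay":-4,"az":0},{"fingers":45,"x":0,"y":0,"z":-2,"ax":0,"ay":-4,"az":0},{"fingers":45,"x":0,"y":0,"z":-2,"ax":0,"ay":-4,"az":0},{"fingers":45,"x":0,"y":0,"z":-2,"ax":0,"ay":-4,"az":0},{"fingers":45,"x":0,"y":0,"z":-6,"ax":0,"ay":0,"az":0}]'

```text
t: 8.45
eef_pos: [0.5825, -0.0112, 0.1581]
tool_rot: [0.003, 0.997, 0.074, -0.001]
contact_force: [0.1, -0.1, -1.3]
gripper_width: 0.607
grasp_force: 44.8
```

Emit:
jog_arm --rows '[{"fingers":45,"x":0,"y":0,"z":0,"ax":0,"ay":0,"az":-6},{"fingers":45,"x":0,"y":0,"z":0,"ax":0,"ay":0,"az":-8},{"fingers":45,"x":0,"y":0,"z":0,"ax":0,"ay":0,"az":-8},{"fingers":45,"x":0,"y":0,"z":0,"ax":0,"ay":0,"az":-8},{"fingers":45,"x":0,"y":0,"z":0,"ax":0,"ay":0,"az":-8},{"fingers":45,"x":0,"y":0,"z":0,"ax":0,"ay":0,"az":-8},{"fingers":45,"x":0,"y":0,"z":0,"ax":0,"ay":0,"az":-8},{"fingers":45,"x":0,"y":0,"z":0,"ax":0,"ay":0,"az":-8}]'

```text
t: 9.25
eef_pos: [0.5806, -0.0119, 0.158]
tool_rot: [0.002, 0.816, 0.578, -0.0]
contact_force: [-0.6, 0.2, -1.5]
gripper_width: 0.607
grasp_force: 44.6
```

```bash
python3 - <<'E'
from h import *
p,r,o=cur(); M=r.as_matrix(); print(o['t'],p,'want',pose(60,160,0)[0],'tilt',np.degrees(np.arccos(-M[2,2])),'phi',np.degrees(np.arctan2(M[1,1],M[0,1])),o['q'].round(3),o['gripper_width'],o['contact_force'])
E
```

```text
9.25 [580.59532206 -11.90422572 158.03855696] want [569.34 -10.62 148.  ] tilt 0.19122607270657238 phi -19.338104783310072 [-0.5    0.445  0.537  1.885 -0.284  0.887 -0.162] 0.606557597621247 [-0.63711878  0.23575459 -1.47697769]
```

Emit:
jog_arm --rows '[{"fingers":45,"x":0,"y":0,"z":0,"ax":0,"ay":0,"az":-8},{"fingers":45,"x":0,"y":0,"z":0,"ax":0,"ay":0,"az":-8},{"fingers":45,"x":0,"y":0,"z":0,"ax":0,"ay":0,"az":-8},{"fingers":45,"x":0,"y":0,"z":0,"ax":0,"ay":0,"az":-8},{"fingers":45,"x":0,"y":0,"z":0,"ax":0,"ay":0,"az":-8},{"fingers":45,"x":0,"y":0,"z":0,"ax":0,"ay":0,"az":-8},{"fingers":45,"x":0,"y":0,"z":0,"ax":0,"ay":0,"az":-8},{"fingers":45,"x":0,"y":0,"z":0,"ax":0,"ay":0,"az":-8}]'

```text
t: 10.05
eef_pos: [0.5807, -0.0121, 0.1578]
tool_rot: [0.001, 0.385, 0.923, -0.001]
contact_force: [-0.5, 0.2, -1.0]
gripper_width: 0.607
grasp_force: 44.6
```

Emit:
jog_arm --rows '[{"fingers":45,"x":0,"y":0,"z":0,"ax":0,"ay":0,"az":-8},{"fingers":45,"x":0,"y":0,"z":0,"ax":0,"ay":0,"az":-8},{"fingers":45,"x":0,"y":0,"z":0,"ax":0,"ay":0,"az":-8},{"fingers":45,"x":0,"y":0,"z":0,"ax":0,"ay":0,"az":-8},{"fingers":45,"x":0,"y":0,"z":0,"ax":0,"ay":0,"az":-8},{"fingers":45,"x":0,"y":0,"z":0,"ax":0,"ay":0,"az":-8},{"fingers":45,"x":10,"y":3,"z":3,"ax":0,"ay":0,"az":-5},{"fingers":45,"x":0,"y":0,"z":0,"ax":0,"ay":0,"az":0}]'

```text
t: 10.85
eef_pos: [0.5694, -0.0092, 0.1541]
tool_rot: [-0.001, -0.065, 0.998, -0.001]
contact_force: [-0.7, 0.2, -2.0]
gripper_width: 0.603
grasp_force: 44.7
```

```bash
python3 - <<'E'
from h import *
c=cam('scene'); save(c,'s3',(140,60,330,230),4)
p,r,o=cur(); M=r.as_matrix(); print(o['t'],p,'want',pose(60,160,0)[0],'tilt',np.degrees(np.arccos(-M[2,2])),'phi',np.degrees(np.arctan2(M[1,1],M[0,1])),o['q'].round(3),o['gripper_width'],o['contact_force'],o['joint_vel'].round(2))
a,b=pose(60,155,28,98.5); p,r=plan(p,r,a,b,7)
a,b=pose(60,142,50,98.5); p,r=plan(p,r,a,b,6)
E
```

```text
10.9 [570.19395213  -8.94168826 154.3568049 ] want [569.34 -10.62 148.  ] tilt 0.14085298945195718 phi 97.26767071213406 [-0.139  0.392  0.055  1.887 -0.024  0.863  1.626] 0.6038839489072242 [ 0.89256871  0.56221477 -2.02155568] [-0.    0.01  0.   -0.03 -0.01 -0.   -0.01]
1 [1.0, -0.0, 1.0] [0.0, 4.0, -0.2]
2 [1.0, -0.0, 2.0] [0.0, 4.0, -0.2]
3 [1.0, -1.0, 1.0] [0.1, 4.0, -0.1]
4 [0.0, 0.0, 2.0] [-0.0, 4.0, -0.2]
5 [1.0, -0.0, 2.0] [0.0, 4.0, -0.2]
6 [0.0, -0.0, 1.0] [0.0, 4.0, -0.2]
7 [0.0, -1.0, 2.0] [0.1, 4.0, -0.1]
1 [-0.0, 0.0, 2.0] [-0.0, 3.7, -0.0]
2 [-1.0, 0.0, 2.0] [-0.0, 3.6, -0.0]
3 [0.0, 0.0, 1.0] [-0.0, 3.7, -0.0]
4 [-0.0, 0.0, 2.0] [-0.0, 3.7, -0.0]
5 [-1.0, 0.0, 2.0] [-0.0, 3.6, -0.0]
6 [-1.0, 0.0, 1.0] [-0.0, 3.7, -0.1]
```

View pics/s3.png

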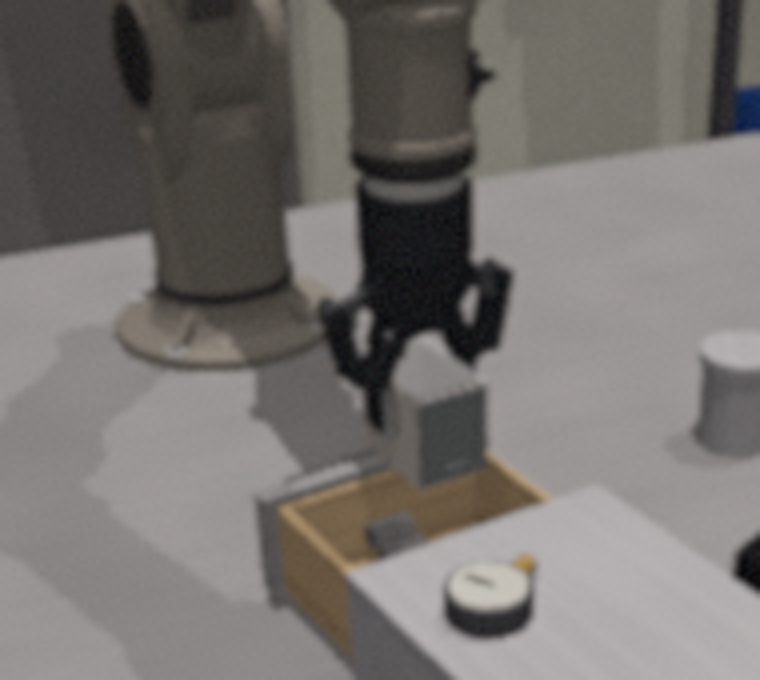

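At least one coupling is already in the drawer, at (390,535). The mouth now faces the cabinet, so I tip the rest out.

Emit:
jog_arm --rows '[{"fingers":45,"x":1,"y":0,"z":1,"ax":0,"ay":4,"az":0},{"fingers":45,"x":1,"y":0,"z":2,"ax":0,"ay":4,"az":0},{"fingers":45,"x":1,"y":0,"z":1,"ax":0,"ay":4,"az":0},{"fingers":45,"x":0,"y":0,"z":2,"ax":0,"ay":4,"az":0},{"fingers":45,"x":1,"y":0,"z":2,"ax":0,"ay":4,"az":0},{"fingers":45,"x":0,"y":0,"z":1,"ax":0,"ay":4,"az":0},{"fingers":45,"x":0,"y":0,"z":2,"ax":0,"ay":4,"az":0},{"fingers":45,"x":0,"y":0,"z":2,"ax":0,"ay":4,"az":0}]'

```text
t: 11.7
eef_pos: [0.5646, -0.0091, 0.1425]
tool_rot: [-0.275, -0.061, 0.959, -0.02]
contact_force: [0.4, 0.6, -1.0]
gripper_width: 0.604
grasp_force: 44.9
```

Emit:
jog_arm --rows '[{"fingers":45,"x":-1,"y":0,"z":2,"ax":0,"ay":4,"az":0},{"fingers":45,"x":0,"y":0,"z":1,"ax":0,"ay":4,"az":0},{"fingers":45,"x":0,"y":0,"z":2,"ax":0,"ay":4,"az":0},{"fingers":45,"x":-1,"y":0,"z":2,"ax":0,"ay":4,"az":0},{"fingers":45,"x":-1,"y":0,"z":1,"ax":0,"ay":4,"az":0},{"fingers":45,"x":0,"y":0,"z":0,"ax":0,"ay":0,"az":0},{"fingers":45,"x":0,"y":0,"z":0,"ax":0,"ay":0,"az":0},{"fingers":45,"x":0,"y":0,"z":0,"ax":0,"ay":0,"az":0}]'

```text
t: 12.5
eef_pos: [0.5613, -0.0089, 0.1347]
tool_rot: [-0.436, -0.058, 0.898, -0.029]
contact_force: [-0.3, -0.3, -1.9]
gripper_width: 0.606
grasp_force: 45.0
```

```bash
python3 - <<'E'
from h import *
p,r,o=cur(); M=r.as_matrix(); print(o['t'],p,'want',pose(60,142,52,98.5)[0],'tilt',np.degrees(np.arccos(-M[2,2])),o['q'].round(3),o['gripper_width'],o['contact_force'])
E
```

```text
12.5 [561.29031174  -8.90015493 134.70085389] want [559.98773837 -12.01770487 134.6120623 ] tilt 51.83582809274975 [-0.159  0.925  0.093  1.282 -0.023  1.842  1.638] 0.6060926559802894 [-0.28554192 -0.28928841 -1.94712911]
```

```bash
python3 - <<'E'
from h import *
p,r,o=cur()
a,b=pose(60,170,0,98.5); p,r=plan(p,r,a,b,13)
print(p)
E
```

```text
1 [1.0, -0.0, -2.0] [0.0, -4.0, -0.1]
2 [1.0, -0.0, -1.0] [0.1, -4.0, -0.1]
3 [1.0, -1.0, -2.0] [-0.0, -4.0, -0.0]
4 [0.0, 0.0, -2.0] [0.0, -3.9, -0.1]
5 [1.0, -0.0, -2.0] [0.0, -4.0, -0.1]
6 [1.0, -0.0, -1.0] [0.1, -4.0, -0.1]
7 [-0.0, -1.0, -2.0] [-0.0, -4.0, -0.0]
8 [0.0, 0.0, -2.0] [0.0, -4.0, -0.1]
9 [0.0, 0.0, -2.0] [0.0, -4.0, -0.1]
10 [-0.0, -0.0, -2.0] [0.1, -4.0, -0.1]
11 [-0.0, -0.0, -2.0] [-0.0, -4.0, -0.1]
12 [-1.0, -1.0, -2.0] [0.0, -3.9, -0.0]
13 [0.0, 0.0, -1.0] [0.1, -4.0, -0.1]
[569.37867406 -10.80679498 157.58499313]
```

Emit:
jog_arm --rows '[{"fingers":45,"x":1,"y":0,"z":-3,"ax":0,"ay":-4,"az":0},{"fingers":45,"x":1,"y":0,"z":-3,"ax":0,"ay":-4,"az":0},{"fingers":45,"x":1,"y":0,"z":-3,"ax":0,"ay":-4,"az":0},{"fingers":45,"x":0,"y":0,"z":-3,"ax":0,"ay":-4,"az":0},{"fingers":45,"x":1,"y":0,"z":-2,"ax":0,"ay":-4,"az":0},{"fingers":45,"x":1,"y":0,"z":-2,"ax":0,"ay":-4,"az":0},{"fingers":45,"x":0,"y":0,"z":-2,"ax":0,"ay":-4,"az":0},{"fingers":45,"x":0,"y":0,"z":-2,"ax":0,"ay":-4,"az":0}]'

```text
t: 13.3
eef_pos: [0.57, -0.0078, 0.1542]
tool_rot: [-0.17, -0.064, 0.983, -0.011]
contact_force: [0.2, -0.4, -2.0]
gripper_width: 0.604
grasp_force: 44.9
```

Emit:
jog_arm --rows '[{"fingers":45,"x":0,"y":0,"z":-2,"ax":0,"ay":-4,"az":0},{"fingers":45,"x":0,"y":0,"z":-2,"ax":0,"ay":-4,"az":0},{"fingers":45,"x":0,"y":0,"z":-2,"ax":0,"ay":-4,"az":0},{"fingers":45,"x":0,"y":0,"z":-2,"ax":0,"ay":-4,"az":0},{"fingers":45,"x":0,"y":0,"z":0,"ax":0,"ay":-4,"az":0},{"fingers":45,"x":0,"y":0,"z":0,"ax":0,"ay":0,"az":0},{"fingers":45,"x":0,"y":0,"z":0,"ax":0,"ay":0,"az":0},{"fingers":45,"x":0,"y":0,"z":0,"ax":0,"ay":0,"az":0}]'

```text
t: 14.1
eef_pos: [0.5722, -0.007, 0.1608]
tool_rot: [0.0, -0.065, 0.998, -0.0]
contact_force: [-0.2, -0.5, -2.9]
gripper_width: 0.606
grasp_force: 44.9
```

```bash
python3 - <<'E'
from h import *
p,r,o=cur(); M=r.as_matrix(); print(o['t'],p,'tilt',np.degrees(np.arccos(-M[2,2])),'phi',np.degrees(np.arctan2(M[1,1],M[0,1])),o['q'].round(3),o['gripper_width'],o['contact_force'])
p,r=plan(p,r,np.array([474.4,-274.4,155]),Rdown(-79.),24)
print(p,r.as_matrix())
E
```

```text
14.1 [572.19999824  -7.01261346 160.75808435] tilt 0.007570973797599442 phi 97.50186296055143 [-0.139  0.387  0.053  1.877 -0.026  0.878  1.628] 0.6059511588100297 [-0.20592465 -0.49762894 -2.92978257]
1 [5.0, -11.0, 0.0] [0.0, 0.0, 7.4]
2 [5.0, -11.0, 0.0] [0.0, 0.0, 7.3]
3 [2.0, -11.0, 1.0] [0.0, 0.0, 7.4]
4 [1.0, -12.0, -0.0] [0.0, 0.0, 7.3]
5 [0.0, -12.0, 0.0] [0.0, 0.0, 7.4]
6 [-2.0, -12.0, 0.0] [0.0, 0.0, 7.3]
7 [-3.0, -11.0, 1.0] [0.0, 0.0, 7.4]
8 [-5.0, -11.0, -0.0] [0.0, 0.0, 7.3]
9 [-6.0, -10.0, 0.0] [0.0, 0.0, 7.4]
10 [-8.0, -9.0, 0.0] [0.0, 0.0, 7.3]
11 [-8.0, -9.0, 1.0] [0.0, 0.0, 7.4]
12 [-10.0, -7.0, -0.0] [0.0, 0.0, 7.4]
13 [-10.0, -6.0, 0.0] [0.0, 0.0, 7.3]
14 [-11.0, -4.0, 0.0] [0.0, 0.0, 7.4]
15 [-11.0, -3.0, 1.0] [0.0, -0.0, 7.3]
16 [-12.0, -2.0, -0.0] [0.0, -0.0, 7.4]
17 [-12.0, 1.0, 0.0] [0.0, -0.0, 7.3]
18 [-12.0, 1.0, 0.0] [0.0, -0.0, 7.4]
19 [-11.0, 3.0, 1.0] [0.0, -0.0, 7.3]
20 [-11.0, 5.0, -0.0] [0.0, -0.0, 7.4]
21 [-11.0, 5.0, 0.0] [0.0, -0.0, 7.3]
22 [-9.0, 7.0, 0.0] [0.0, -0.0, 7.4]
23 [-8.0, 9.0, 1.0] [0.0, -0.0, 7.3]
24 [-8.0, 9.0, -0.0] [0.0, -0.0, 7.4]
[ 474.25404157 -274.38468779  154.77072116] [[ 9.81620974e-01  1.90840912e-01  1.01602882e-04]
 [ 1.90840920e-01 -9.81620974e-01 -8.44832337e-05]
 [ 8.36126623e-05  1.02320502e-04 -9.99999991e-01]]
```

Emit:
jog_arm --rows '[{"fingers":45,"x":5,"y":-11,"z":0,"ax":0,"ay":0,"az":7.4},{"fingers":45,"x":5,"y":-11,"z":0,"ax":0,"ay":0,"az":7.4},{"fingers":45,"x":2,"y":-11,"z":0,"ax":0,"ay":0,"az":7.4},{"fingers":45,"x":1,"y":-12,"z":0,"ax":0,"ay":0,"az":7.4},{"fingers":45,"x":0,"y":-12,"z":0,"ax":0,"ay":0,"az":7.4},{"fingers":45,"x":-2,"y":-12,"z":0,"ax":0,"ay":0,"az":7.4},{"fingers":45,"x":-3,"y":-11,"z":0,"ax":0,"ay":0,"az":7.4},{"fingers":45,"x":-5,"y":-11,"z":0,"ax":0,"ay":0,"az":7.4}]'

```text
t: 14.9
eef_pos: [0.5392, -0.0964, 0.1601]
tool_rot: [-0.0, 0.438, 0.899, -0.0]
contact_force: [0.8, -0.7, -2.1]
gripper_width: 0.603
grasp_force: 45.1
```

Emit:
jog_arm --rows '[{"fingers":45,"x":-6,"y":-10,"z":0,"ax":0,"ay":0,"az":7.4},{"fingers":45,"x":-8,"y":-9,"z":0,"ax":0,"ay":0,"az":7.4},{"fingers":45,"x":-8,"y":-9,"z":0,"ax":0,"ay":0,"az":7.4},{"fingers":45,"x":-10,"y":-7,"z":0,"ax":0,"ay":0,"az":7.4},{"fingers":45,"x":-10,"y":-6,"z":0,"ax":0,"ay":0,"az":7.4},{"fingers":45,"x":-11,"y":-4,"z":0,"ax":0,"ay":0,"az":7.4},{"fingers":45,"x":-11,"y":-3,"z":0,"ax":0,"ay":0,"az":7.4},{"fingers":45,"x":-12,"y":-2,"z":0,"ax":0,"ay":0,"az":7.4}]'

```text
t: 15.7
eef_pos: [0.5056, -0.185, 0.1602]
tool_rot: [-0.0, 0.825, 0.565, -0.0]
contact_force: [0.5, 0.3, -2.1]
gripper_width: 0.603
grasp_force: 45.1
```

Emit:
jog_arm --rows '[{"fingers":45,"x":-12,"y":1,"z":0,"ax":0,"ay":0,"az":7.4},{"fingers":45,"x":-12,"y":1,"z":0,"ax":0,"ay":0,"az":7.4},{"fingers":45,"x":-11,"y":3,"z":0,"ax":0,"ay":0,"az":7.4},{"fingers":45,"x":-11,"y":5,"z":0,"ax":0,"ay":0,"az":7.4},{"fingers":45,"x":-11,"y":5,"z":0,"ax":0,"ay":0,"az":7.4},{"fingers":45,"x":-9,"y":7,"z":0,"ax":0,"ay":0,"az":7.4},{"fingers":45,"x":-8,"y":9,"z":0,"ax":0,"ay":0,"az":7.4},{"fingers":45,"x":-8,"y":9,"z":0,"ax":0,"ay":0,"az":7.4}]'

```text
t: 16.5
eef_pos: [0.4721, -0.2739, 0.1603]
tool_rot: [0.0, 0.996, 0.084, -0.0]
contact_force: [-0.7, 0.7, -1.5]
gripper_width: 0.606
grasp_force: 45.1
```

```bash
python3 - <<'E'
from h import *
w=cam('wrist'); t=cam('top'); sc=cam('scene')
p,r,o=cur(); M=r.as_matrix(); print(o['t'],p,'tilt',np.degrees(np.arccos(-M[2,2])),'phi',np.degrees(np.arctan2(M[1,1],M[0,1])),o['gripper_width'],o['contact_force'])
f=lambda c,b,s:cv2.resize(cv2.cvtColor(np.array(c['pixels']),cv2.COLOR_RGB2BGR)[b[1]:b[3],b[0]:b[2]],(400,300),interpolation=cv2.INTER_CUBIC)
A=np.vstack([np.hstack([f(w,(60,40,460,340),1),f(t,(210,158,310,233),1)]),np.hstack([f(sc,(190,160,310,250),1),f(sc,(90,90,250,210),1)])])
cv2.imwrite('pics/m1.png',A)
E
```

```text
16.65 [ 471.56209019 -273.97156769  160.19049668] tilt 0.06815256304379615 phi -79.97512413228696 0.6050570625398564 [ 0.36253493  1.29691229 -1.68600139]
```

View pics/m1.png

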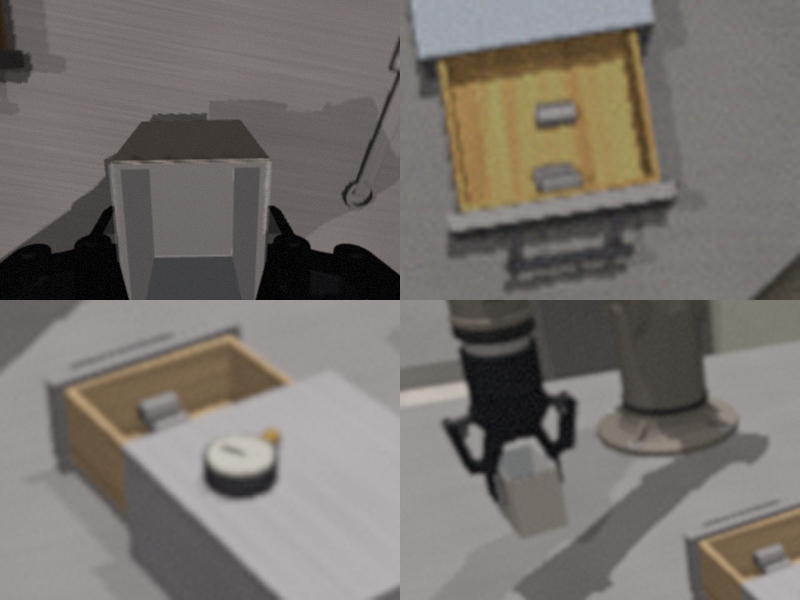

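The caddy is empty in the wrist view. In the top view the drawer holds couplings at (556,112) and (558,178), and the latter looks like a pair. Set the caddy down.

Emit:
jog_arm --rows '[{"fingers":45,"x":3,"y":0,"z":25,"ax":0,"ay":0,"az":-2},{"fingers":45,"x":0,"y":0,"z":30,"ax":0,"ay":0,"az":0},{"fingers":45,"x":0,"y":0,"z":30,"ax":0,"ay":0,"az":0},{"fingers":45,"x":0,"y":0,"z":25,"ax":0,"ay":0,"az":0},{"fingers":45,"x":0,"y":0,"z":15,"ax":0,"ay":0,"az":0},{"fingers":45,"x":0,"y":0,"z":7,"ax":0,"ay":0,"az":0},{"fingers":45,"x":0,"y":0,"z":3,"ax":0,"ay":0,"az":0},{"fingers":45,"x":0,"y":0,"z":0,"ax":0,"ay":0,"az":0}]'

```text
t: 17.45
eef_pos: [0.4747, -0.2732, 0.0257]
tool_rot: [0.0, 0.995, 0.104, 0.0]
contact_force: [0.1, 0.1, -2.4]
gripper_width: 0.607
grasp_force: 44.9
```

```bash
python3 - <<'E'
from h import *
p,r,o=cur(); M=r.as_matrix(); print(o['t'],p,'tilt',np.degrees(np.arccos(-M[2,2])),'phi',np.degrees(np.arctan2(M[1,1],M[0,1])),o['gripper_width'],o['contact_force'])
E
```

```text
17.45 [ 474.7454985  -273.21355853   25.72394126] tilt 0.04904508744671437 phi -78.05285753443346 0.6073109036563865 [ 0.08711867  0.06841001 -2.41554153]
```

Lower 2.5 mm gently, release, then rise.

Emit:
jog_arm --rows '[{"fingers":45,"x":0,"y":0,"z":1.5,"ax":0,"ay":0,"az":0},{"fingers":45,"x":0,"y":0,"z":1,"ax":0,"ay":0,"az":0},{"fingers":45,"x":0,"y":0,"z":0,"ax":0,"ay":0,"az":0},{"fingers":55,"x":0,"y":0,"z":0,"ax":0,"ay":0,"az":0},{"fingers":65,"x":0,"y":0,"z":0,"ax":0,"ay":0,"az":0},{"fingers":85,"x":0,"y":0,"z":0,"ax":0,"ay":0,"az":0},{"fingers":85,"x":0,"y":0,"z":0,"ax":0,"ay":0,"az":0},{"fingers":85,"x":0,"y":0,"z":0,"ax":0,"ay":0,"az":0}]'

```text
t: 18.25
eef_pos: [0.4742, -0.2731, 0.0228]
tool_rot: [-0.0, 0.995, 0.104, 0.0]
contact_force: [-0.3, -0.4, 0.3]
gripper_width: 0.998
grasp_force: 0.0
```

Emit:
jog_arm --rows '[{"fingers":85,"x":0,"y":0,"z":0,"ax":0,"ay":0,"az":0},{"fingers":85,"x":0,"y":0,"z":0,"ax":0,"ay":0,"az":0},{"fingers":85,"x":0,"y":0,"z":-10,"ax":0,"ay":0,"az":0},{"fingers":85,"x":0,"y":0,"z":-25,"ax":0,"ay":0,"az":0},{"fingers":85,"x":0,"y":0,"z":-40,"ax":0,"ay":0,"az":0},{"fingers":85,"x":0,"y":0,"z":-40,"ax":0,"ay":0,"az":0},{"fingers":20,"x":0,"y":0,"z":-20,"ax":0,"ay":0,"az":0},{"fingers":0,"x":0,"y":0,"z":0,"ax":0,"ay":0,"az":0}]'

```text
t: 19.05
eef_pos: [0.4758, -0.2743, 0.1612]
tool_rot: [0.001, 0.995, 0.104, 0.003]
contact_force: [-0.7, 0.7, -0.2]
gripper_width: 0.688
grasp_force: 0.0
```

```bash
python3 - <<'E'
from h import *
p,r,o=cur(); M=r.as_matrix(); print(o['t'],p,o['gripper_width'],o['contact_force'],o['q'].round(2))
# bench change vs start
t=cam('top'); a=cv2.imread('pics/top0.png'); b=cv2.cvtColor(np.array(t['pixels']),cv2.COLOR_RGB2BGR); b=cv2.resize(b,(a.shape[1],a.shape[0]),interpolation=cv2.INTER_CUBIC)
d=cv2.GaussianBlur(cv2.absdiff(a,b),(5,5),0).max(2)>25
n,l,s,c=cv2.connectedComponentsWithStats(d.astype(np.uint8))
print([tuple(x) for x in s[1:] if x[4]>25])
# push plan: fingers shut, in front of handle
h=np.array([458.5,-27,0]); print('handle d',(h-FR)@UX)
for dd in (-30,): print('start',h+UX*dd)
E
```

```text
19.05 [ 475.82838939 -274.25765007  161.20116956] 0.6879799120571676 [-0.6567655   0.72994665 -0.20286009] [-0.23  0.46  0.83  1.97 -0.44  0.89 -0.53]
[(np.int32(0), np.int32(280), np.int32(583), np.int32(315), np.int32(50158)), (np.int32(378), np.int32(284), np.int32(17), np.int32(12), np.int32(149)), (np.int32(377), np.int32(308), np.int32(20), np.int32(12), np.int32(180)), (np.int32(491), np.int32(349), np.int32(22), np.int32(14), np.int32(84)), (np.int32(364), np.int32(508), np.int32(8), np.int32(13), np.int32(33)), (np.int32(361), np.int32(543), np.int32(45), np.int32(19), np.int32(405)), (np.int32(413), np.int32(558), np.int32(9), np.int32(24), np.int32(138)), (np.int32(374), np.int32(561), np.int32(39), np.int32(34), np.int32(481)), (np.int32(354), np.int32(573), np.int32(21), np.int32(10), np.int32(63)), (np.int32(362), np.int32(583), np.int32(33), np.int32(12), np.int32(239)), (np.int32(406), np.int32(582), np.int32(12), np.int32(13), np.int32(104))]
handle d -52.0435
start [428.83 -31.44   0.  ]
```

```bash
python3 - <<'E'
from h import *
p,r,o=cur(); p,r=plan(p,r,np.array([430,-31.5,161.]),Rdown(-81.5),8)
E
```

```text
1 [1.0, -31.0, -0.0] [0.0, -0.0, 0.4]
2 [0.0, -30.0, -0.0] [0.0, -0.0, 0.5]
3 [1.0, -31.0, -1.0] [0.0, -0.1, 0.4]
4 [-0.0, -31.0, 0.0] [0.0, 0.0, 0.4]
5 [-1.0, -31.0, -0.0] [0.0, -0.0, 0.4]
6 [0.0, -30.0, -0.0] [0.0, -0.0, 0.5]
7 [-1.0, -31.0, -1.0] [0.0, -0.1, 0.4]
8 [-1.0, -31.0, 0.0] [0.1, 0.0, 0.4]
```

Emit:
jog_arm --rows '[{"fingers":0,"x":1,"y":-20,"z":0,"ax":0,"ay":0,"az":0.4},{"fingers":0,"x":0,"y":-35,"z":0,"ax":0,"ay":0,"az":0.4},{"fingers":0,"x":0,"y":-40,"z":0,"ax":0,"ay":0,"az":0.4},{"fingers":0,"x":0,"y":-40,"z":0,"ax":0,"ay":0,"az":0.4},{"fingers":0,"x":0,"y":-40,"z":0,"ax":0,"ay":0,"az":0.4},{"fingers":0,"x":0,"y":-40,"z":0,"ax":0,"ay":0,"az":0.5},{"fingers":0,"x":-1,"y":-31,"z":0,"ax":0,"ay":0,"az":0.5},{"fingers":0,"x":-1,"y":0,"z":0,"ax":0,"ay":0,"az":0.5}]'

```text
t: 19.9
eef_pos: [0.4262, -0.0272, 0.1566]
tool_rot: [-0.001, 0.997, 0.077, -0.002]
contact_force: [0.5, 0.3, 0.9]
gripper_width: -0.0
grasp_force: 0.0
```

```bash
python3 - <<'E'
from h import *
w=cam('wrist'); t=cam('top'); sc=cam('scene')
p,r,o=cur(); M=r.as_matrix(); print(o['t'],p,'tilt',np.degrees(np.arccos(-M[2,2])),'phi',np.degrees(np.arctan2(M[1,1],M[0,1])),o['gripper_width'],o['contact_force'],o['q'].round(2))
f=lambda c,b,s:cv2.resize(cv2.cvtColor(np.array(c['pixels']),cv2.COLOR_RGB2BGR)[b[1]:b[3],b[0]:b[2]],s,interpolation=cv2.INTER_CUBIC)
A=np.vstack([f(w,(0,0,512,264),(776,400)),np.hstack([f(t,(220,168,297,204),(388,181)),f(sc,(195,165,275,202),(388,181))])])
cv2.imwrite('pics/m2.png',A)
E
```

```text
20.05 [427.41602309 -31.85649202 157.34722762] tilt 0.05575804807285321 phi -81.58753489875392 0.002133261998345634 [ 0.16859511 -0.29266247  0.60399924] [-0.89  0.24  0.95  2.23 -0.28  0.78 -1.17]
```

View pics/m2.png

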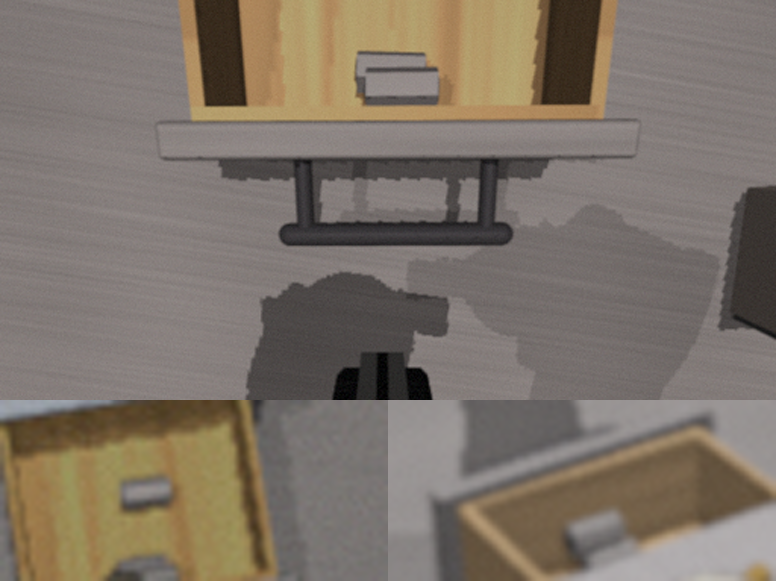

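All three couplings are in the drawer: two at the front, at (395,75), and one behind, at (147,492). The handle bar spans (282-512, 234) in the wrist view, dead ahead of the shut fingers. Descend in front of it.

Emit:
jog_arm --rows '[{"fingers":0,"x":0,"y":0,"z":15,"ax":0,"ay":0,"az":0},{"fingers":0,"x":0,"y":0,"z":25,"ax":0,"ay":0,"az":0},{"fingers":0,"x":0,"y":0,"z":25,"ax":0,"ay":0,"az":0},{"fingers":0,"x":0,"y":0,"z":25,"ax":0,"ay":0,"az":0},{"fingers":0,"x":0,"y":0,"z":12,"ax":0,"ay":0,"az":0},{"fingers":0,"x":0,"y":0,"z":0,"ax":0,"ay":0,"az":0},{"fingers":0,"x":0,"y":0,"z":0,"ax":0,"ay":0,"az":0},{"fingers":0,"x":0,"y":0,"z":0,"ax":0,"ay":0,"az":0}]'

```text
t: 20.85
eef_pos: [0.4284, -0.0321, 0.0564]
tool_rot: [0.0, 0.997, 0.073, 0.001]
contact_force: [0.6, 0.1, -0.1]
gripper_width: -0.002
grasp_force: 0.0
```

```bash
python3 - <<'E'
from h import *
p,r,o=cur(); M=r.as_matrix(); print(o['t'],p,'d',(p-FR)@UX,'tilt',np.degrees(np.arccos(-M[2,2])),o['contact_force'],o['q'].round(2))
E
```

```text
20.85 [428.42185466 -32.14100073  56.35935643] d -82.55165384997471 tilt 0.06786457436964916 [ 0.64080372  0.07588439 -0.12753292] [-0.65  0.45  0.72  2.3  -0.57  0.56 -0.92]
```

Push gently along tool x.

Emit:
jog_arm --rows '[{"fingers":0,"x":6,"y":0,"z":0,"ax":0,"ay":0,"az":0},{"fingers":0,"x":8,"y":0,"z":0,"ax":0,"ay":0,"az":0},{"fingers":0,"x":8,"y":0,"z":0,"ax":0,"ay":0,"az":0},{"fingers":0,"x":8,"y":0,"z":0,"ax":0,"ay":0,"az":0},{"fingers":0,"x":8,"y":0,"z":0,"ax":0,"ay":0,"az":0},{"fingers":0,"x":8,"y":0,"z":0,"ax":0,"ay":0,"az":0},{"fingers":0,"x":8,"y":0,"z":0,"ax":0,"ay":0,"az":0},{"fingers":0,"x":8,"y":0,"z":0,"ax":0,"ay":0,"az":0}]'

```text
t: 21.65
eef_pos: [0.4897, -0.0221, 0.0556]
tool_rot: [-0.0, 0.997, 0.073, -0.0]
contact_force: [-1.3, 0.4, -0.1]
gripper_width: -0.001
grasp_force: 0.7
```

Emit:
jog_arm --rows '[{"fingers":0,"x":9,"y":0,"z":0,"ax":0,"ay":0,"az":0},{"fingers":0,"x":9,"y":0,"z":0,"ax":0,"ay":0,"az":0},{"fingers":0,"x":9,"y":0,"z":0,"ax":0,"ay":0,"az":0},{"fingers":0,"x":9,"y":0,"z":0,"ax":0,"ay":0,"az":0},{"fingers":0,"x":9,"y":0,"z":0,"ax":0,"ay":0,"az":0},{"fingers":0,"x":8,"y":0,"z":0,"ax":0,"ay":0,"az":0},{"fingers":0,"x":6,"y":0,"z":0,"ax":0,"ay":0,"az":0},{"fingers":0,"x":4,"y":0,"z":0,"ax":0,"ay":0,"az":0}]'

```text
t: 22.45
eef_pos: [0.5522, -0.0131, 0.0558]
tool_rot: [0.0, 0.997, 0.073, 0.0]
contact_force: [-1.6, 0.0, 0.1]
gripper_width: 0.001
grasp_force: 0.6
```

```bash
cat > m.py <<'E'
from h import *
p,r,o=cur(); M=r.as_matrix(); print(o['t'],p,'d',(p-FR)@UX,'tilt',np.degrees(np.arccos(-M[2,2])),o['contact_force'])
t=cam('top'); im=np.array(t['pixels'])
# drawer yellow wood visible?
h=cv2.cvtColor(im,cv2.COLOR_RGB2HSV)[155:215,208:290]; m=(h[...,0]>8)&(h[...,0]<30)&(h[...,1]>90); print('yellow',m.sum())
E
python3 m.py
```

```text
22.45 [552.2266833  -13.12260547  55.75929364] d 42.706044178268186 tilt 0.024930120640126174 [-1.59162368  0.00640067  0.09837674]
yellow 122
```

Emit:
jog_arm --rows '[{"fingers":0,"x":4,"y":0,"z":0,"ax":0,"ay":0,"az":0},{"fingers":0,"x":4,"y":0,"z":0,"ax":0,"ay":0,"az":0},{"fingers":0,"x":3,"y":0,"z":0,"ax":0,"ay":0,"az":0},{"fingers":0,"x":3,"y":0,"z":0,"ax":0,"ay":0,"az":0},{"fingers":0,"x":2,"y":0,"z":0,"ax":0,"ay":0,"az":0},{"fingers":0,"x":1,"y":0,"z":0,"ax":0,"ay":0,"az":0},{"fingers":0,"x":1,"y":0,"z":0,"ax":0,"ay":0,"az":0},{"fingers":0,"x":1,"y":0,"z":0,"ax":0,"ay":0,"az":0}]'

```text
t: 23.3
eef_pos: [0.5703, -0.0104, 0.0558]
tool_rot: [-0.0, 0.997, 0.073, 0.0]
contact_force: [-1.7, -0.0, 1.5]
gripper_width: -0.0
grasp_force: 0.5
```

```bash
python3 m.py
```

```text
23.3 [570.31340578 -10.3792339   55.76635074] d 60.999831696103875 tilt 0.002898796401874998 [-1.67686447 -0.01034018  1.53952108]
yellow 3
```

Emit:
jog_arm --rows '[{"fingers":0,"x":1,"y":0,"z":0,"ax":0,"ay":0,"az":0},{"fingers":0,"x":1,"y":0,"z":0,"ax":0,"ay":0,"az":0},{"fingers":0,"x":1,"y":0,"z":0,"ax":0,"ay":0,"az":0},{"fingers":0,"x":1,"y":0,"z":0,"ax":0,"ay":0,"az":0},{"fingers":0,"x":0,"y":0,"z":0,"ax":0,"ay":0,"az":0},{"fingers":0,"x":0,"y":0,"z":0,"ax":0,"ay":0,"az":0},{"fingers":0,"x":0,"y":0,"z":0,"ax":0,"ay":0,"az":0},{"fingers":0,"x":0,"y":0,"z":0,"ax":0,"ay":0,"az":0}]'

```text
t: 24.15
eef_pos: [0.5735, -0.0099, 0.0556]
tool_rot: [-0.0, 0.997, 0.073, -0.001]
contact_force: [-4.7, -0.7, 3.6]
gripper_width: 0.003
grasp_force: 2.6
```

Emit:
jog_arm --rows '[{"fingers":0,"x":1,"y":0,"z":0,"ax":0,"ay":0,"az":0},{"fingers":0,"x":1,"y":0,"z":0,"ax":0,"ay":0,"az":0},{"fingers":0,"x":0,"y":0,"z":0,"ax":0,"ay":0,"az":0},{"fingers":0,"x":0,"y":0,"z":0,"ax":0,"ay":0,"az":0},{"fingers":0,"x":0,"y":0,"z":0,"ax":0,"ay":0,"az":0},{"fingers":0,"x":0,"y":0,"z":0,"ax":0,"ay":0,"az":0},{"fingers":0,"x":0,"y":0,"z":0,"ax":0,"ay":0,"az":0},{"fingers":0,"x":0,"y":0,"z":0,"ax":0,"ay":0,"az":0}]'

```text
t: 24.95
eef_pos: [0.5736, -0.0099, 0.0554]
tool_rot: [-0.0, 0.997, 0.073, -0.002]
contact_force: [-11.3, -1.3, 7.3]
gripper_width: -0.0
grasp_force: 5.2
```

Emit:
jog_arm --rows '[{"fingers":0,"x":-3,"y":0,"z":0,"ax":0,"ay":0,"az":0},{"fingers":0,"x":-10,"y":0,"z":0,"ax":0,"ay":0,"az":0},{"fingers":0,"x":-20,"y":0,"z":0,"ax":0,"ay":0,"az":0},{"fingers":0,"x":-25,"y":0,"z":0,"ax":0,"ay":0,"az":0},{"fingers":0,"x":-25,"y":0,"z":-10,"ax":0,"ay":0,"az":0},{"fingers":0,"x":-20,"y":0,"z":-25,"ax":0,"ay":0,"az":0},{"fingers":0,"x":-10,"y":0,"z":-25,"ax":0,"ay":0,"az":0},{"fingers":0,"x":0,"y":0,"z":-20,"ax":0,"ay":0,"az":0}]'

```text
t: 25.75
eef_pos: [0.4631, -0.0264, 0.1366]
tool_rot: [-0.001, 0.997, 0.073, 0.0]
contact_force: [1.2, -0.0, -0.5]
gripper_width: 0.002
grasp_force: 0.0
```

Emit:
jog_arm --rows '[{"fingers":0,"x":0,"y":0,"z":-20,"ax":0,"ay":0,"az":0},{"fingers":0,"x":0,"y":0,"z":0,"ax":0,"ay":0,"az":0},{"fingers":0,"x":0,"y":0,"z":0,"ax":0,"ay":0,"az":0},{"fingers":0,"x":0,"y":0,"z":0,"ax":0,"ay":0,"az":0},{"fingers":0,"x":0,"y":0,"z":0,"ax":0,"ay":0,"az":0},{"fingers":0,"x":0,"y":0,"z":0,"ax":0,"ay":0,"az":0},{"fingers":0,"x":0,"y":0,"z":0,"ax":0,"ay":0,"az":0},{"fingers":0,"x":0,"y":0,"z":0,"ax":0,"ay":0,"az":0}]'

```text
t: 26.55
eef_pos: [0.4643, -0.0261, 0.1555]
tool_rot: [0.0, 0.997, 0.073, -0.0]
contact_force: [0.4, 0.8, 0.1]
gripper_width: -0.003
grasp_force: 0.0
```

```bash
python3 - <<'E'
from h import *
p,r,o=cur(); print(o['t'],p,o['contact_force'])
t=cam('top'); im=np.array(t['pixels'])
h=cv2.cvtColor(im,cv2.COLOR_RGB2HSV); m=(h[...,0]>8)&(h[...,0]<30)&(h[...,1]>90); print('yellow',m[155:215,208:290].sum())
# grey profile along drawer axis in wrist camera: handle & panel positions at y offset 25 mm
g=cv2.cvtColor(im,cv2.COLOR_RGB2GRAY); Y=np.array([-.148,.989,0])
w=cam('wrist'); gw=cv2.cvtColor(np.array(w['pixels']),cv2.COLOR_RGB2GRAY)
for z,ds in ((73,range(60,112,3)),(90,range(100,142,3))):
    out=[]
    for d in ds:
        v=[]
        for yy in range(-30,31,5):
            u=proj(w,(FR+UX*d+Y*yy+[0,0,z])/1000); 
            if 0<=u[0]<511 and 0<=u[1]<383: v.append(int(gw[int(u[1]+.5),int(u[0]+.5)]))
        out.append((d,int(np.mean(v)) if v else None))
    print(z,out)
E
```

```text
26.55 [464.33506448 -26.10020641 155.51243942] [0.35245306 0.81767968 0.13730591]
yellow 0
73 [(60, 66), (63, 79), (66, 99), (69, 111), (72, 114), (75, 22), (78, 40), (81, 60), (84, 45), (87, None), (90, None), (93, None), (96, None), (99, None), (102, None), (105, None), (108, None), (111, None)]
90 [(100, None), (103, None), (106, None), (109, None), (112, None), (115, None), (118, None), (121, None), (124, None), (127, None), (130, None), (133, None), (136, None), (139, None)]
```

```bash
python3 - <<'E'
from h import *
s=cam('scene'); h=cv2.cvtColor(np.array(s['pixels']),cv2.COLOR_RGB2HSV); m=(h[...,0]>8)&(h[...,0]<30)&(h[...,1]>70); print('yellow',m[165:255,190:240].sum())
a=cv2.cvtColor(cv2.imread('pics/scene0.png'),cv2.COLOR_BGR2HSV); m=(a[...,0]>8)&(a[...,0]<30)&(a[...,1]>70); print('before',m[256:395,295:372].sum()/2.4)
print(bot.hand_in())
E
```

```text
yellow 0
before 777.5
the job is handed in; nothing more can be done
None
```

The job is handed in: all three couplings are in the drawer, which is pushed shut against its stop, and the caddy stands upright on the bench where it started. My first tip stopped at about 28° when a joint neared its limit; at least one coupling fell into the drawer then, and I turned the caddy round to tip out the rest.

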